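Load the tube block on the mixer and latch the lift-gate lever

TASK

Move the aluminium tube block from its white dock into the nest of the mixer, flat on the nest floor, setting it down gently each time you let go of it (the dock and the nest cover different sides of the block, so you will have to stand it on the bench and take it again the other way). Only then lift the mixer's clamp lever out of its parked notch, swing it through the gate until it is over the block, and let it drop fully into the far notch. Leave the other things on the bench where they are.

Things in the scene. Friction and masses are not known exactly. Their poses are not given: they have to be found in the camera images.
- block: The aluminium tube block, 60 (its x) x 40 (its y) x 50 tall mm, about 0.2 to 0.45 kg, six dark wells in the top. Origin at the centre of its underside, z up. It is the same turned half round. It starts standing in the dock with its axes parallel to the dock's. The bench between dock and mixer, at least 0.12 m wide there, is clear on the robot's side.
- dock: White dock fixed to the bench; base 100 (x) x 75 (y) x 8 mm, on which the block stands between two walls 50 mm long (x), 6 thick, inner faces at y = +-22.5, tops 68 mm above the bench (10 above the block's top). They cover the block's long sides; its end faces (60 mm apart) are free, so it is taken by its ends. Origin at the centre of the underside, z up.
- mixer: White box fixed to the bench, 40 mm high, from -90 to +160 mm in its x and +-75 in its y, carrying the nest, the gate and the lever. Origin at bench height right under the nest's centre; x points from the nest to the lever's pivot, away from the robot; z up. The gate is a comb with two notches, 45 mm round the pivot, with a rail over it up to 156 mm above the bench.
- nest (a point): Centre of the nest floor, 45 mm above the bench, axes as the mixer's. The block goes in with its x along nest x, either way round. Two end walls, 6 thick, 32 wide, 60 tall (10 above the block's top), inner faces at x = +-32.5, cover the block's ends; two lips 8 tall have inner faces at y = +-22.5. So 2.5 mm play each side; going in, the block must be held by its long sides (40 mm apart).
- pivot (a point): On the lever's upright pivot axis, 110 mm from the nest centre along nest x, 107 mm above the bench (height of the lever arm's underside when down), axes as the nest's.
- knob (a point): Centre of the lever's upright round black knob, 26 mm diameter, 38 tall, 138 mm above the bench when the lever is down, 180 mm from the pivot axis, on the end of a level steel arm 12 wide and 12 thick. x points along the arm to the pivot, z up. A rubber foot, 18 diameter, hangs 10 mm below the arm, 110 mm from the pivot; latched, it is 2 mm above a seated block.
- lever_swing (a joint): Swing of the lever about the upright pivot, rad: 0 in the parked notch (arm over the -y side of the nest, clear of it), 0.96 in the far notch (arm along nest x straight over the block, knob at nest x = -70 mm, y = 0). Positive is clockwise from above. About 0.04 rad play in each notch. Light friction.
- lever_lift (a joint): Height of the lever above its lowest position, m: 0 down in a notch, at most 0.030. A ridge 16 mm high lies between the notches, so the lever must be raised by 20 to 25 mm to swing. It weighs about 0.3 kg and falls when let go; let go over the ridge, it stays up on it.
- media_bottle: Bystander: amber glass bottle, 66 diameter, 130 tall mm; origin at the centre of its underside. Leave it alone.
- jar: Bystander: white screw jar, 64 diameter, 90 tall mm; origin at the centre of its underside. Leave it alone.
- beaker: Bystander: open glass beaker, 68 diameter, 85 tall mm; origin at the centre of its underside. Leave it alone.
- tip_box: Bystander: grey box of pipette tips, 120 x 84 x 49 mm; origin at the centre of its underside. Leave it alone.
- trough: Bystander: white open trough, 120 x 45 x 30 mm; origin at the centre of its underside. Leave it alone.
- flask: Bystander: clear flat flask lying down, about 105 x 50 x 25 mm; origin at the centre of its underside. Leave it alone.
- cap: Bystander: loose grey screw cap, 30 diameter, 14 tall mm; origin at the centre of its underside. Leave it alone.

How it is judged (in metres and radians):
On the way, in this order (a step that is already met when the one before it is completed fails the run):
1. the block stands in the nest, let go, while the lever is still parked (horizontal distance between block and nest below 0.006 m and z of block in the frame of nest between -0.004 and 0.004 m and angle between the x axis of block and the x axis of nest, either way round below 0.12 rad and angle between block's own z axis and vertical below 0.06 rad and value of joint lever_swing below 0.15 rad and contact force between the fingers and block below 0.3 N), for 0.2 s.
2. the lever is down in the far notch over the block (value of joint lever_swing above 0.88 rad and value of joint lever_lift below 0.004 m), for 0.2 s.
At the end, for the whole second after the job is handed in: The block stands flat in the nest (within 6 mm of its centre, underside within 4 mm of its floor, upright within 0.06 rad, long side along nest x within 0.12 rad), at rest; the lever is over it in the far notch (swing above 0.88 rad) and fully down (lift below 4 mm) (all of step 2 and horizontal distance between block and nest below 0.006 m and z of block in the frame of nest between -0.004 and 0.004 m and angle between the x axis of block and the x axis of nest, either way round below 0.12 rad and angle between block's own z axis and vertical below 0.06 rad and linear speed of block below 0.02 m/s); the robot touches nothing.
It fails at once if the block falls free from more than about a centimetre (contact force between the fingers and block below 0.05 N and linear speed of block above 0.5 m/s).
It fails at once if a bystander is pushed more than 30 mm from its place (distance of any of media_bottle, jar, beaker, tip_box, trough, flask, cap from where it was at the start of the episode above 0.03 m).
It also fails if it takes over 67 s, if anything falls off the work surface, if the arm or the gripper's body presses on something with over 40 N, if the wrist force passes 120 N, or if a joint passes its speed limit or range.

ROBOT

A 6-joint arm with a two-finger parallel gripper is mounted at the origin on the work surface. World frame = base frame: x ahead of the robot, y to its left, z up, the work surface at z = 0. Lengths are in m, angles in degrees, forces in N, time in s.
With the tool pointing down it reaches from about 0.4 to 0.825 m from the base axis. Payload 7 kg.
Tool frame: the origin (TCP) lies on the mounting face of the last link; the fingertips stand 178 mm ahead of it and the grasp point (between the pads) lies 159 mm ahead of it (ctrl.tip_extent is the distance from the TCP to the fingertips, in m); z points along the fingers, y is the direction in which the jaws open and shut (so a half turn about z gives the same grasp; the last joint's range is limited). The gripper opens to 88 mm and grips with 3 to 60 N. Pads are 19 mm wide; open, the fingers measure 130 mm over their backs; the gripper's body (78 mm by 193 mm) begins 47 mm behind the grasp point.
Start: joints at [82.626, 20.546, 0.682, 0, -70.136, -16.507], TCP at [0.273, 0.617, 0.405] pointing down, gripper open.
Joint ranges: [-176.03, 176.03], [-82.01, 121.73], [-58.28, 71.71], [-173.87, 95.51], [-174.79, -0.11], [-173.66, 173.66]. Speed limits (degrees/s): [136.94, 136.94, 172.46, 180, 180, 180].

INTERFACE

Orientations are given as [roll, pitch, yaw] about the fixed x, y, z axes, in that order (R = Rz(yaw) Ry(pitch) Rx(roll)).
In Python, from plant import ctrl gives the robot as it stands. The module is installed in compiled form; this text tells all that it offers.
- The arm moves only by the tool carry_out, never from a script. Its argument "moves" is text: rows parted by semicolons, each of 7 numbers parted by spaces: the finger opening in m, from 0 to 0.0876, then the shift along the tool's x, y, z in m, then the turn, a rotation vector about the tool's x, y, z in rad. A call has 1 to 20 rows; each row is the pose to reach, as a shift and turn from the pose commanded when the call began, along the tool's axes at that moment; what a row does not reach only later rows make up. A row lasts 1/10 s, in which the tool goes at most 50 mm and 8.59 degrees, less where a joint would pass 70% of its speed; a pose out of reach is approached as far as the arm can. A call with a gripper value outside its range is refused whole. The fingers move at their own pace and stop on an object; the grip force is fixed at half the most. Time passes only in rows, so rows that repeat a pose let the fingers close. It gives the time, the measured TCP pose, the force and the opening at its end, in the units of the state.
- ctrl.get_obs(): the state, without advancing time (a new reading comes with each control period).
- ctrl.snapshot(name): name is "scene" or "top" or "wrist"; returns a dict with "image" (480x640x3 uint8, red, green, blue), "K" (3x3 intrinsics, pixels), "k1" (the pictures are not rectified: a ray, as slopes to the right and down, at radius r is drawn at 1 + k1 r^2 times it, then the intrinsics apply), "R" (3x3) and "t" (3): a world point X has camera coordinates R X + t. Camera axes: x right, y down, z forward; pixel columns grow to the right and rows downward; lengths in m; the calibration is good to about 2 mm. A picture is of the moment at which its call begins. There is no depth.
- ctrl.close_job(): hands the job in, once; it reports no verdict.
Trained networks look in a picture, given as the dict that the camera call returned (one of the last four; its "shot" number tells which), for a name from the list of things; names that differ only in an ending like _2 or _b are one class to them, and where a whole thing is asked for, a point or a joint stands for the part that bears it (a point fixed in the world has none). Each returns a list of dicts, best first, with "confidence" (0 to 1); they miss things now and then, are a little off and sometimes report something else, mostly with a low value. They report only what shows in the picture. A call takes as long as a camera call.
- ctrl.recognise(picture, label): "extent" ([left, top, right, bottom] in pixels, round what is visible of it).
- ctrl.trace(picture, label): "region" (480x640 bool, what is visible of it) and "extent" ([left, top, right, bottom] in pixels, round what is visible of it).
- ctrl.mark_of(picture, label): "at" ([row, column] in pixels: a listed point, or the origin of a listed thing).
The state is a dict: "clock": time; "joint_pos": joint angles; "qvel": joint speeds; "tau": joint torques, N m; "tool_pos": TCP position; "orientation": TCP orientation; "force": force on the tool from outside, world axes, zero at the start; "moment": the same for the moment, N m; "opening": finger opening in m.
Only numpy, scipy, OpenCV 4.12 (cv2) and the standard library are available. Lean on these libraries where they do the work, as an engineer would, in place of code of your own. Each camera call takes 0.05 s, during which the arm holds its last target.

## Working session

There is one attempt and no reset: what is moved stays moved. The work goes in short steps, Python scripts to look and compute and a tool call to move; the robot and the scene stay as the last step left them, time stands still between calls to the robot, and variables do not carry over. Pictures are saved under pics/ and viewed, and the job is handed in when it is done.

Besides the shell and the picture viewer there is one more tool, called after "Call:" as a command line: name --argument value ..., lists and objects as JSON in quotes. carry_out: Moves the arm, as the interface text tells. Its arguments: {"type":"object","properties":{"moves":{"type":"string"}},"required":["moves"]}

```bash
mkdir -p pics; cat > h.py <<'E'
import numpy as np, cv2
from scipy.spatial.transform import Rotation as Rn
from plant import ctrl
def ray(s,px):
    # px: (col,row)
    K=np.array(s["K"]);d=np.array([s["k1"],0,0,0,0.])
    p=cv2.undistortPoints(np.array([[px]],float),K,d)[0,0]
    R=np.array(s["R"]);t=np.array(s["t"])
    return -R.T@t, R.T@np.array([p[0],p[1],1.])
def onz(s,px,z):
    o,v=ray(s,px); return o+v*(z-o[2])/v[2]
def proj(s,X):
    K=np.array(s["K"]);d=np.array([s["k1"],0,0,0,0.])
    return cv2.projectPoints(np.atleast_2d(np.array(X,float)),cv2.Rodrigues(np.array(s["R"]))[0],np.array(s["t"],float),K,d)[0][:,0]
def save(s,n): cv2.imwrite("pics/"+n,s["image"][:,:,::-1])
E
python3 - <<'E'
from h import *
print(ctrl.get_obs())
for c in("scene","top","wrist"):
    s=ctrl.snapshot(c); save(s,c+"0.png"); print(c,np.round(-np.array(s["R"]).T@np.array(s["t"]),3),s["k1"],np.array(s["K"]).tolist())
    for l,z in(("block",0.008),("dock",0),("mixer",0),("nest",.045),("pivot",.107),("knob",.138)):
        for r in ctrl.mark_of(s,l)[:2]:
            print(l,np.round(r["at"],1),round(r["confidence"],2),np.round(onz(s,r["at"][::-1],z),4))
E
```

```text
{'clock': 0.0, 'joint_pos': array([ 8.26255973e+01,  2.05934370e+01,  6.33576716e-01, -1.83248416e-02,
       -7.01364511e+01, -1.65062715e+01]), 'qvel': array([ 0.07921387,  0.07880877,  0.03543801, -0.05523325,  0.0764166 ,
        0.00751102]), 'tau': array([ 1.20999443e-04, -5.82718849e+01,  2.93053758e+01,  6.99712381e+00,
        7.01902361e-03, -1.49023922e-04]), 'tool_pos': array([0.27319785, 0.61703699, 0.40370399]), 'orientation': array([ 1.79902763e+02, -1.08499903e-02, -2.38869059e+01]), 'force': array([-0.2820041 ,  0.16758019, -0.82031403]), 'moment': array([ 0.02890899, -0.0148561 ,  0.05710956]), 'opening': 0.08758835674120358}
scene [ 1.047 -0.446  0.631] 0.028703228994685415 [[479.68581327320084, 0.0, 317.5275627322233], [0.0, 479.68581327320084, 239.06595550417066], [0.0, 0.0, 1.0]]
block [260.4 374.2] 0.79 [0.5174 0.256  0.008 ]
block [304. 359.] 0.33 [0.592 0.121 0.008]
dock [261.  372.7] 0.67 [0.5098 0.2608 0.    ]
mixer [349.6 257.1] 0.69 [ 0.543  -0.0947  0.    ]
nest [207.8 394.1] 0.7 [0.4376 0.423  0.045 ]
nest [329.  255.3] 0.63 [ 0.5388 -0.0921  0.045 ]
pivot [336.3 300.3] 0.55 [ 0.6522 -0.0899  0.107 ]
knob [335.3 177.4] 0.63 [ 0.5528 -0.2362  0.138 ]
top [0.273 0.099 1.589] -0.10938084141553793 [[579.746706464573, 0.0, 308.14002572109797], [0.0, 579.746706464573, 231.79044679837537], [0.0, 0.0, 1.0]]
block [222.8 246.5] 0.76 [0.5128 0.268  0.008 ]
block [194.7 297. ] 0.37 [0.5934 0.1298 0.008 ]
dock [225.2 251.6] 0.73 [0.5074 0.2545 0.    ]
dock [193.1 300.1] 0.42 [0.5997 0.1213 0.    ]
mixer [217.5 377.4] 0.62 [ 0.5334 -0.0945  0.    ]
nest [214.  377.2] 0.84 [ 0.5356 -0.0885  0.045 ]
pivot [168.9 377.4] 0.89 [ 0.6453 -0.0822  0.107 ]
knob [202.7 440.7] 0.64 [ 0.5514 -0.2407  0.138 ]
wrist [0.344 0.586 0.386] -0.015117290663770745 [[397.15290282727847, 0.0, 319.72599356764687], [0.0, 397.15290282727847, 241.54993158276307], [0.0, 0.0, 1.0]]
```

View pics/scene0.png

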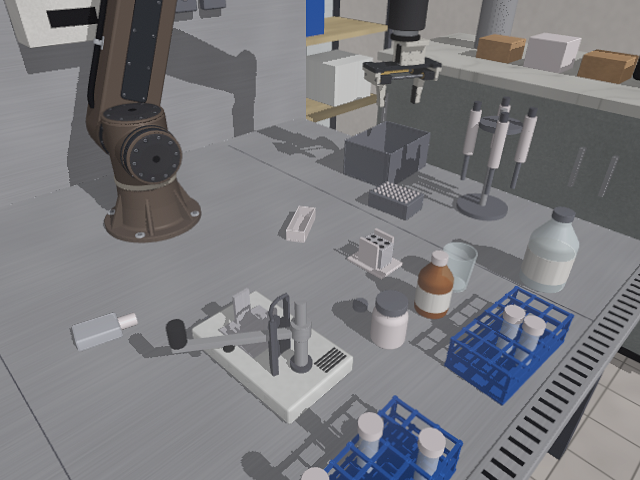

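View pics/top0.png

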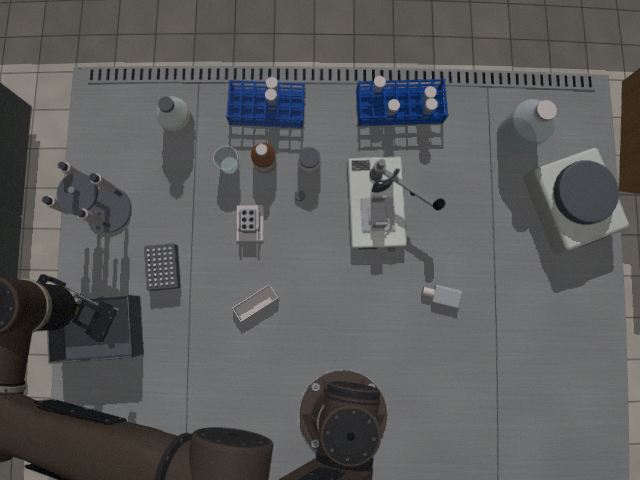

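View pics/wrist0.png

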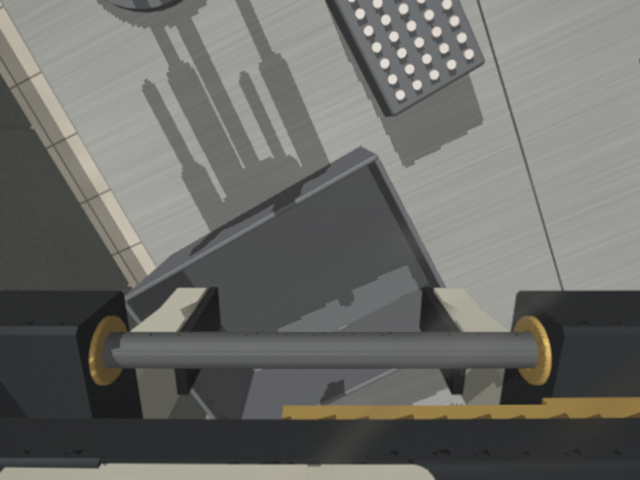

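The top view shows the dock and block at about (249,222) and the mixer at about (377,203), with the lever knob at (440,204). I'll zoom in on both.

```bash
python3 - <<'E'
from h import *
a=cv2.imread("pics/top0.png")
cv2.imwrite("pics/c1.png",np.hstack([cv2.resize(a[195:255,225:285],(400,400),interpolation=cv2.INTER_CUBIC),cv2.resize(a[150:255,340:445],(400,400),interpolation=cv2.INTER_CUBIC)]))
b=cv2.imread("pics/scene0.png")
cv2.imwrite("pics/c2.png",np.hstack([cv2.resize(b[220:290,340:410],(400,400),interpolation=cv2.INTER_CUBIC),cv2.resize(b[270:430,170:360],(400,400*160//190+0),interpolation=cv2.INTER_CUBIC)[:400] if 0 else cv2.resize(b[270:430,180:340],(400,400))]))
E
```

```text
(no output)
```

View pics/c1.png

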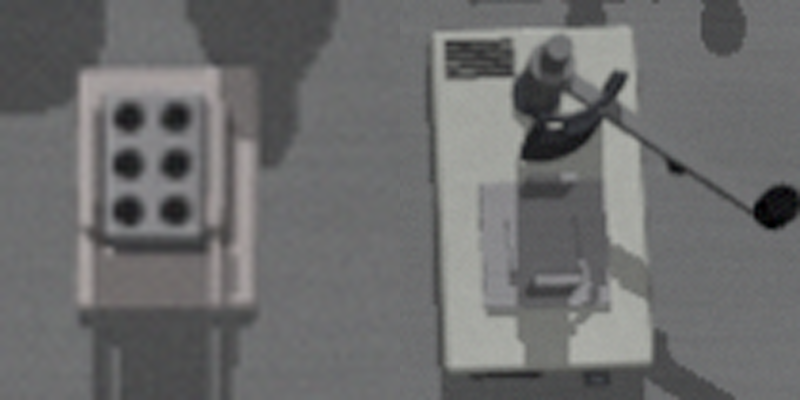

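View pics/c2.png

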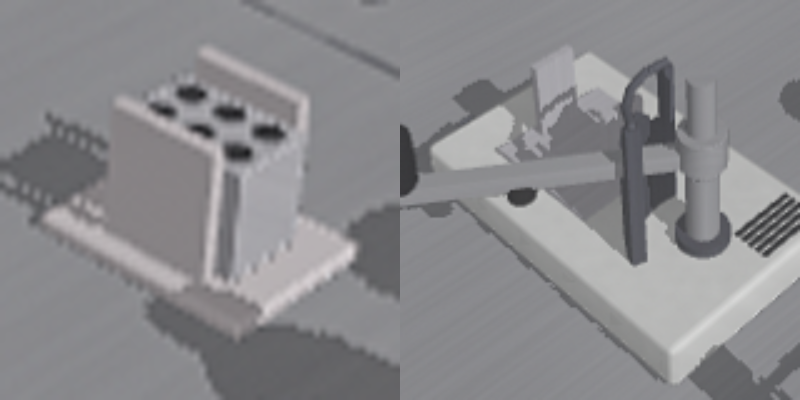

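```bash
cat >> h.py <<'E'
def rectpose(P): # P: corners far-left(+x,+y), far-right, near-left, near-right in world
    P=np.array(P); x=(P[0]+P[1]-P[2]-P[3])/2; y=(P[0]+P[2]-P[1]-P[3])/2
    return P.mean(0).round(4), np.linalg.norm(x[:2]).round(4),np.linalg.norm(y[:2]).round(4), np.degrees(np.arctan2(x[1],x[0])).round(2), np.degrees(np.arctan2(-y[0],y[1])).round(2)
E
python3 - <<'E'
from h import *
s=ctrl.snapshot("top")
m=[(340+(a-400)*.2625-.4,150+b*.2625-.4) for a,b in((433,32),(632,26),(446,368),(651,362))]
print(rectpose([onz(s,p,.04) for p in m]))
d=[(225+a*.15-.4,195+b*.15-.4) for a,b in((80,68),(257,68),(78,308),(256,308))]
print(rectpose([onz(s,p,.008) for p in d]))
k=[(225+a*.15-.4,195+b*.15-.4) for a,b in((104,93),(205,93),(103,237),(207,237))]
print(rectpose([onz(s,p,.058) for p in k]))
k=[(225+a*.15-.4,195+b*.15-.4) for a,b in((128,118),(176,117),(127,211),(176,211))]
print(rectpose([onz(s,p,.058) for p in k]))
for l,z in (("media_bottle",0),("jar",0),("beaker",0),("tip_box",0),("trough",0),("flask",0),("cap",0)):
  for r in ctrl.mark_of(s,l)[:1]: print(l,np.round(onz(s,r["at"][::-1],z),3),r["at"],r["confidence"])
E
```

```text
(array([ 0.5729, -0.0876,  0.04  ]), np.float64(0.2445), np.float64(0.1451), np.float64(2.38), np.float64(2.52))
(array([0.5131, 0.2591, 0.008 ]), np.float64(0.1005), np.float64(0.0736), np.float64(1.13), np.float64(0.69))
(array([0.5147, 0.2595, 0.058 ]), np.float64(0.0585), np.float64(0.0412), np.float64(1.72), np.float64(0.68))
(array([0.5149, 0.2607, 0.058 ]), np.float64(0.038), np.float64(0.0195), np.float64(1.23), np.float64(1.28))
media_bottle [0.687 0.228 0.   ] [162.2, 262.6] 0.57
jar [0.679 0.11  0.   ] [165.6, 304.6] 0.64
beaker [0.681 0.316 0.   ] [164.2, 231.4] 0.77
tip_box [0.385 0.497 0.   ] [268.0, 162.9] 0.6
trough [0.298 0.248 0.   ] [301.2, 252.0] 0.74
flask [ 0.318 -0.285  0.   ] [296.0, 446.7] 0.84
cap [0.681 0.102 0.   ] [164.7, 307.3] 0.74
```

Call:
carry_out --moves "0.0876 0.334 0.158 0 0 0 1.133;0.0876 0.334 0.158 0 0 0 1.133;0.0876 0.334 0.158 0 0 0 1.133;0.0876 0.334 0.158 0 0 0 1.133;0.0876 0.334 0.158 0 0 0 1.133;0.0876 0.334 0.158 0 0 0 1.133;0.0876 0.334 0.158 0 0 0 1.133;0.0876 0.334 0.158 0 0 0 1.133;0.0876 0.334 0.158 0 0 0 1.133;0.0876 0.334 0.158 0 0 0 1.133;0.0876 0.334 0.158 0 0 0 1.133;0.0876 0.334 0.158 0 0 0 1.133"

```text
clock: 2.65
tool_pos: [0.5141, 0.3385, 0.4047]
orientation: [-180.0, 0.0, -88.7]
force: [0.0, 0.6, 0.3]
opening: 0.0883
```

```bash
python3 - <<'E'
from h import *
print(ctrl.get_obs()["joint_pos"])
s=ctrl.snapshot("wrist"); save(s,"w1.png"); print(np.round(-np.array(s["R"]).T@np.array(s["t"]),4))
print(np.round(s["R"],3))
for l,z in(("block",0.008),("dock",0)):
    for r in ctrl.mark_of(s,l)[:2]:
        print(l,np.round(r["at"],1),round(r["confidence"],2),np.round(onz(s,r["at"][::-1],z),4))
E
```

```text
[ 5.15166504e+01  1.49928395e+01 -7.22188400e+00 -3.98630887e-03
 -6.77767058e+01 -5.01791227e+01]
[0.5167 0.2621 0.3857]
[[-1.    -0.024 -0.001]
 [-0.023  0.959  0.282]
 [-0.006  0.282 -0.959]]
block [124.1 317.5] 0.74 [0.5189 0.2615 0.008 ]
```

View pics/w1.png

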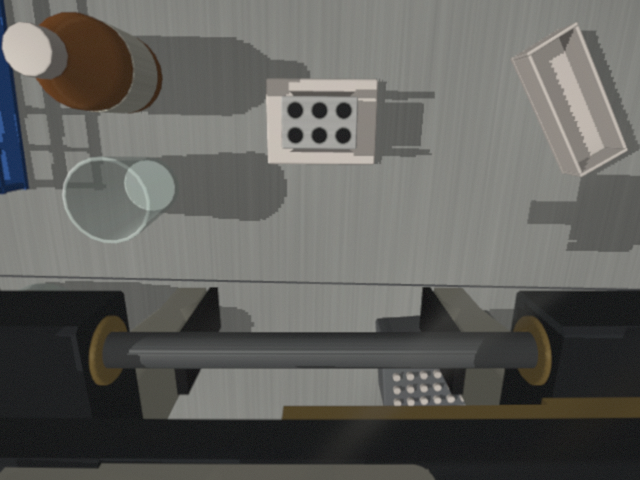

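The wrist view shows the dock and block, with the wells at about (294–343, 110–135). I'll locate the wells and the dock edges precisely.

```bash
cat >> h.py <<'E'
def wells(s,c0,c1,r0,r1,thr=60,amin=60,amax=600):
    g=cv2.cvtColor(s["image"],cv2.COLOR_RGB2GRAY)[r0:r1,c0:c1]
    g=cv2.resize(g,None,fx=4,fy=4,interpolation=cv2.INTER_CUBIC)
    n,l,st,ce=cv2.connectedComponentsWithStats((g<thr).astype(np.uint8))
    out=[]
    for i in range(1,n):
        if amin*16<st[i,4]<amax*16: out.append([c0+(ce[i][0]-1.5)/4,r0+(ce[i][1]-1.5)/4,st[i,4]/16])
    return np.array(out)
E
python3 - <<'E'
from h import *
s=ctrl.snapshot("wrist")
w=wells(s,270,370,90,155);print(w.round(1))
P=np.array([onz(s,p[:2],.058) for p in w]);print(P.round(4),P.mean(0).round(4))
x=P[:,0]-P.mean(0)[0];
a=cv2.cvtColor(s["image"],cv2.COLOR_RGB2BGR)
cv2.imwrite("pics/c3.png",cv2.resize(a[70:175,255:395],(800,600),interpolation=cv2.INTER_CUBIC))
# overlay check
E
```

```text
[[294.9 110.1 160.9]
 [319.1 110.3 160.1]
 [343.5 110.4 162. ]
 [295.1 135.2 154.9]
 [319.  135.4 155.1]
 [342.9 135.5 154.8]]
[[0.5367 0.2512 0.058 ]
 [0.5177 0.2509 0.058 ]
 [0.4986 0.2505 0.058 ]
 [0.5364 0.2703 0.058 ]
 [0.5173 0.27   0.058 ]
 [0.4983 0.2696 0.058 ]] [0.5175 0.2604 0.058 ]
```

View pics/c3.png

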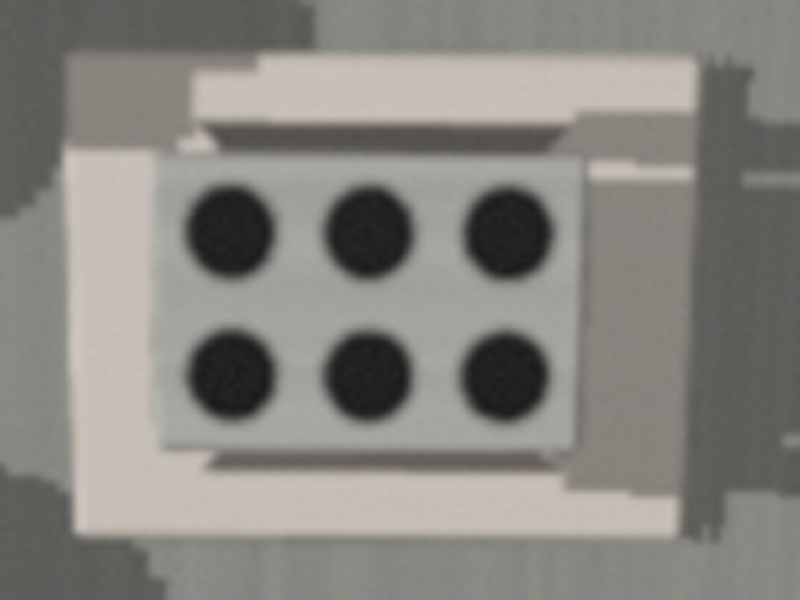

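The block is at about (0.517, 0.260), turned about 1°. I'll descend with the jaws along its ends.

Call:
carry_out --moves "0.0876 0.04 0 0 0 0 0.004;0.0876 0.078 -0.001 0 0 0 0.004;0.0876 0.078 -0.001 0.02 0 0 0.004;0.0876 0.078 -0.001 0.06 0 0 0.004;0.0876 0.078 -0.001 0.1 0 0 0.004;0.0876 0.078 -0.001 0.13 0 0 0.004;0.0876 0.078 -0.001 0.15 0 0 0.004;0.0876 0.078 -0.001 0.17 0 0 0.004;0.0876 0.078 -0.001 0.185 0 0 0.004;0.0876 0.078 -0.001 0.198 0 0 0.004;0.0876 0.078 -0.001 0.206 0 0 0.004;0.0876 0.078 -0.001 0.208 0 0 0.004;0.0876 0.078 -0.001 0.208 0 0 0.004"

```text
clock: 4.15
tool_pos: [0.5175, 0.2597, 0.1968]
orientation: [-180.0, -0.0, -89.0]
force: [-0.1, -0.9, 0.5]
opening: 0.0878
```

```bash
python3 - <<'E'
from h import *
s=ctrl.snapshot("wrist"); save(s,"w2.png");s=ctrl.snapshot("scene"); save(s,"s2.png")
a=cv2.imread("pics/s2.png");cv2.imwrite("pics/s2c.png",cv2.resize(a[150:310,290:490],(800,640))[:600])
o=ctrl.get_obs();print(o["tool_pos"],o["orientation"],o["force"])
E
```

```text
[0.51760359 0.25977138 0.19736619] [-1.79947728e+02  4.12346806e-02 -8.90151952e+01] [ 0.19833657 -0.06325885  0.36369779]
```

View pics/s2c.png

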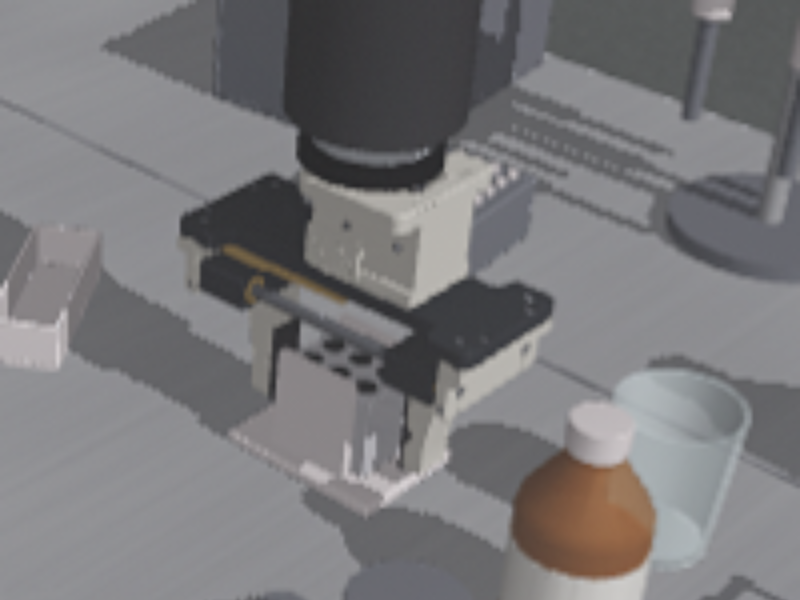

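View pics/w2.png

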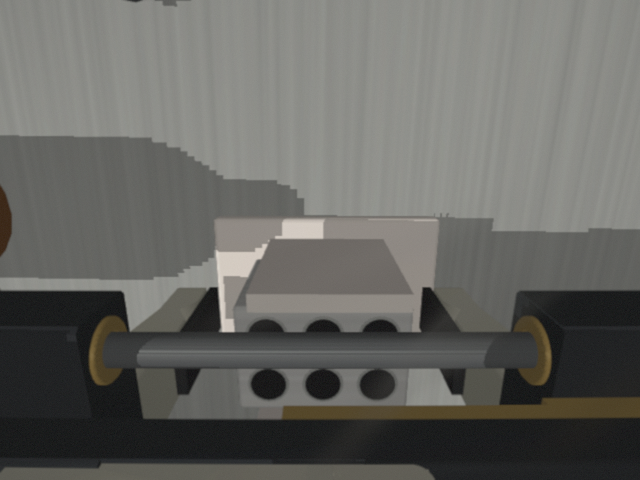

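The fingers straddle the block ends in both views. Closing now.

Call:
carry_out --moves "0.045 0 0 0 0 0 0;0.045 0 0 0 0 0 0;0.045 0 0 0 0 0 0;0.045 0 0 0 0 0 0;0.045 0 0 0 0 0 0;0.045 0 0 0 0 0 0"

```text
clock: 4.85
tool_pos: [0.5173, 0.2595, 0.1968]
orientation: [180.0, 0.0, -89.0]
force: [-2.2, -0.9, 2.5]
opening: 0.0596
```

Call:
carry_out --moves "0.045 0 0 -0.01 0 0 0;0.045 0 0 -0.03 0 0 0;0.045 0 0 -0.055 0 0 0;0.045 0 0 -0.08 0 0 0;0.045 0 0 -0.08 0 0 0;0.045 0.03 0.01 -0.08 0 0 0;0.045 0.07 0.02 -0.08 0 0 0;0.045 0.11 0.03 -0.08 0 0 0;0.045 0.14 0.04 -0.08 0 0 0;0.045 0.16 0.04 -0.08 0 0 0;0.045 0.16 0.04 -0.08 0 0 0;0.045 0.16 0.04 -0.06 0 0 0;0.045 0.16 0.04 -0.035 0 0 0;0.045 0.16 0.04 -0.015 0 0 0;0.045 0.16 0.04 -0.005 0 0 0;0.045 0.16 0.04 0 0 0 0"

```text
clock: 6.45
tool_pos: [0.4799, 0.099, 0.1956]
orientation: [179.9, -0.1, -89.0]
force: [-0.4, 0.7, -3.0]
opening: 0.0599
```

```bash
python3 - <<'E'
from h import *
s=ctrl.snapshot("scene"); save(s,"s3.png")
s=ctrl.snapshot("wrist"); save(s,"w3.png")
o=ctrl.get_obs();print(o["tool_pos"],o["orientation"],o["force"])
E
```

```text
[0.48016466 0.09908244 0.19635106] [ 1.79959257e+02 -3.26908285e-02 -8.90091478e+01] [ 0.43040076  0.35159347 -2.40230071]
```

View pics/s3.png

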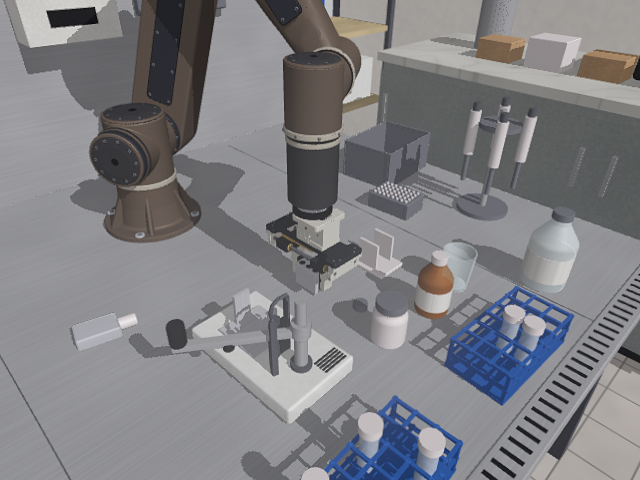

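View pics/w3.png

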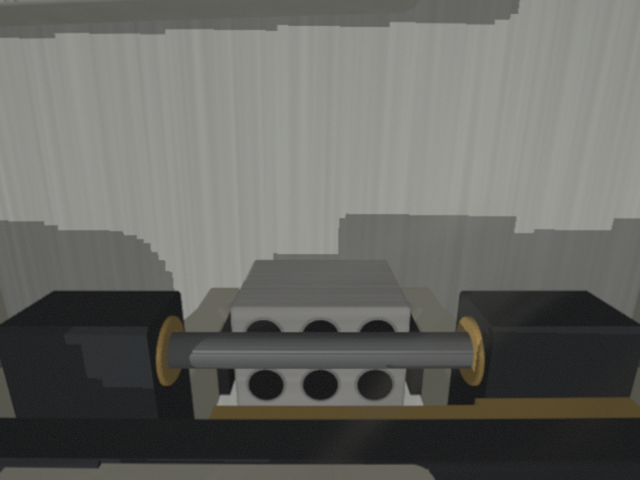

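The block is held level above clear bench. Lowering slowly.

Call:
carry_out --moves "0.045 0 0 0.002 0 0 0;0.045 0 0 0.004 0 0 0;0.045 0 0 0.005 0 0 0;0.045 0 0 0.006 0 0 0;0.045 0 0 0.007 0 0 0;0.045 0 0 0.007 0 0 0"

```text
clock: 7.15
tool_pos: [0.4801, 0.0989, 0.1896]
orientation: [-180.0, 0.0, -89.0]
force: [-0.2, 0.3, -2.8]
opening: 0.0599
```

Call:
carry_out --moves "0.045 0 0 0.0005 0 0 0;0.045 0 0 0.001 0 0 0;0.045 0 0 0.0015 0 0 0;0.045 0 0 0.002 0 0 0;0.045 0 0 0.002 0 0 0"

```text
clock: 7.65
tool_pos: [0.4801, 0.0989, 0.1888]
orientation: [-180.0, -0.0, -89.0]
force: [-6.1, 0.5, 14.1]
opening: 0.0599
```

Call:
carry_out --moves "0.075 0 0 0 0 0 0;0.0876 0 0 0 0 0 0;0.0876 0 0 0 0 0 0;0.0876 0 0 0 0 0 0;0.0876 0 0 -0.03 0 0 0;0.0876 0 0 -0.08 0 0 0;0.0876 0 0 -0.12 0 0 0;0.0876 0 0 -0.16 0 0 0;0.0876 0 0 -0.2 0 0 0;0.0876 0 0 -0.2 0 0 0"

```text
clock: 8.65
tool_pos: [0.4814, 0.0993, 0.3934]
orientation: [-179.5, 0.2, -89.0]
force: [-0.3, 1.0, 0.1]
opening: 0.0874
```

```bash
python3 - <<'E'
from h import *
s=ctrl.snapshot("scene")
for z in (.15,.17,.19,.21,.23): print(z,proj(s,[.648,-.084,z]))
o=ctrl.get_obs();print(o["tool_pos"],o["orientation"],o["force"],o["joint_pos"])
E
```

```text
0.15 [[301.05815001 311.81900773]]
0.17 [[300.95879725 301.50375161]]
0.19 [[300.85587792 290.86749493]]
0.21 [[300.74919    279.89407965]]
0.23 [[300.63851564 268.5661833 ]]
[0.48056736 0.09909483 0.39041463] [-1.79704727e+02  1.68446576e-01 -8.90143714e+01] [-0.55868441 -0.21226652 -0.88653961] [ 3.46715057e+01  3.48516323e+00 -2.33131360e+01  2.65292082e-02
 -6.28625823e+01 -3.36983419e+01]
```

Call:
carry_out --moves "0.0876 0.19 -0.092 -0.02 0 0 1.546;0.0876 0.19 -0.092 -0.02 0 0 1.546;0.0876 0.19 -0.092 -0.02 0 0 1.546;0.0876 0.19 -0.092 -0.02 0 0 1.546;0.0876 0.19 -0.092 -0.02 0 0 1.546;0.0876 0.19 -0.092 -0.02 0 0 1.546;0.0876 0.19 -0.092 -0.02 0 0 1.546;0.0876 0.19 -0.092 -0.02 0 0 1.546;0.0876 0.19 -0.092 -0.02 0 0 1.546;0.0876 0.19 -0.092 -0.02 0 0 1.546;0.0876 0.19 -0.092 -0.02 0 0 1.546;0.0876 0.19 -0.092 -0.02 0 0 1.546;0.0876 0.19 -0.092 -0.02 0 0 1.546;0.0876 0.19 -0.092 -0.02 0 0 1.546"

```text
clock: 10.1
tool_pos: [0.5753, -0.0895, 0.407]
orientation: [-180.0, -0.1, -177.5]
force: [-0.1, -0.1, 0.1]
opening: 0.0879
```

```bash
python3 - <<'E'
from h import *
o=ctrl.get_obs();print(o["tool_pos"],o["orientation"],o["joint_pos"])
s=ctrl.snapshot("wrist"); save(s,"w4.png"); print(np.round(-np.array(s["R"]).T@np.array(s["t"]),4))
for l,z in(("nest",.045),("pivot",.107),("knob",.138),("mixer",0)):
    for r in ctrl.mark_of(s,l)[:2]:
        print(l,np.round(r["at"],1),round(r["confidence"],2),np.round(onz(s,r["at"][::-1],z),4))
E
```

```text
[ 0.57527048 -0.0895168   0.4070425 ] [-1.79998443e+02 -5.14786210e-02 -1.77533119e+02] [ 1.03882336e+01  1.17929323e+01 -1.11475821e+01 -6.02666471e-03
 -6.71106877e+01 -9.79190057e+01]
[ 0.4997 -0.0927  0.3882]
nest [177.7 320. ] 0.76 [ 0.5434 -0.0908  0.045 ]
pivot [320.5 324.4] 0.58 [ 0.6467 -0.0828  0.107 ]
knob [195.6  92.4] 0.72 [ 0.5492 -0.236   0.138 ]
mixer [166.6 318.8] 0.86 [ 0.5385 -0.0922  0.    ]
mixer [320.3 322.9] 0.52 [ 0.7025 -0.0806  0.    ]
```

View pics/w4.png

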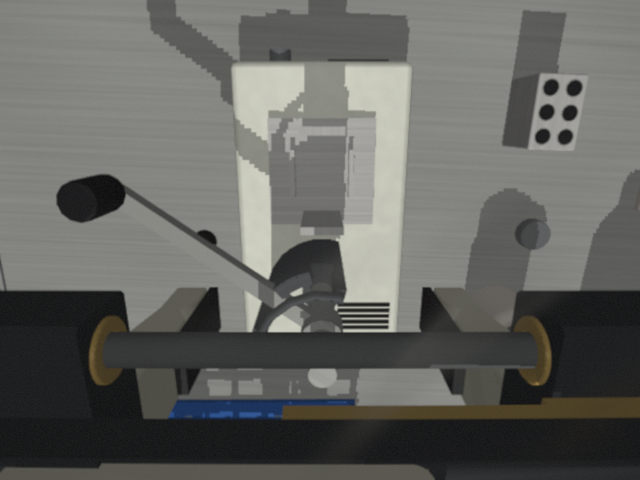

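The wrist view shows the mixer top, the nest at about (320,170), the knob at (80,198) and the block at (558,112). The block's known pose lets me check for camera bias, so I'll zoom in on the nest.

```bash
python3 - <<'E'
from h import *
s=ctrl.snapshot("wrist")
w=wells(s,525,595,70,155); P=np.array([onz(s,p[:2],.05) for p in w]);print(w.round(1),P.mean(0).round(4)); print((P).round(4))
s2=ctrl.snapshot("top");a=cv2.cvtColor(s2["image"],cv2.COLOR_RGB2BGR)
i=cv2.cvtColor(s["image"],cv2.COLOR_RGB2BGR)
cv2.imwrite("pics/c4.png",cv2.resize(i[50:250,220:420],(800,800),interpolation=cv2.INTER_CUBIC)[:600])
g=cv2.convertScaleAbs(i[90:240,250:400],alpha=1.3)
cv2.imwrite("pics/c5.png",cv2.resize(g,(600,600),interpolation=cv2.INTER_CUBIC))
E
```

```text
[[550.2  86.3 161.1]
 [573.6  87.1 160.8]
 [545.9 111.1 153.8]
 [569.  111.9 154.1]
 [541.8 135.2 145.4]
 [564.5 135.9 143.1]] [0.4808 0.1004 0.05  ]
[[0.4619 0.0905 0.05  ]
 [0.4616 0.1096 0.05  ]
 [0.4809 0.0909 0.05  ]
 [0.4806 0.11   0.05  ]
 [0.5    0.0912 0.05  ]
 [0.4996 0.1103 0.05  ]]
```

View pics/c4.png

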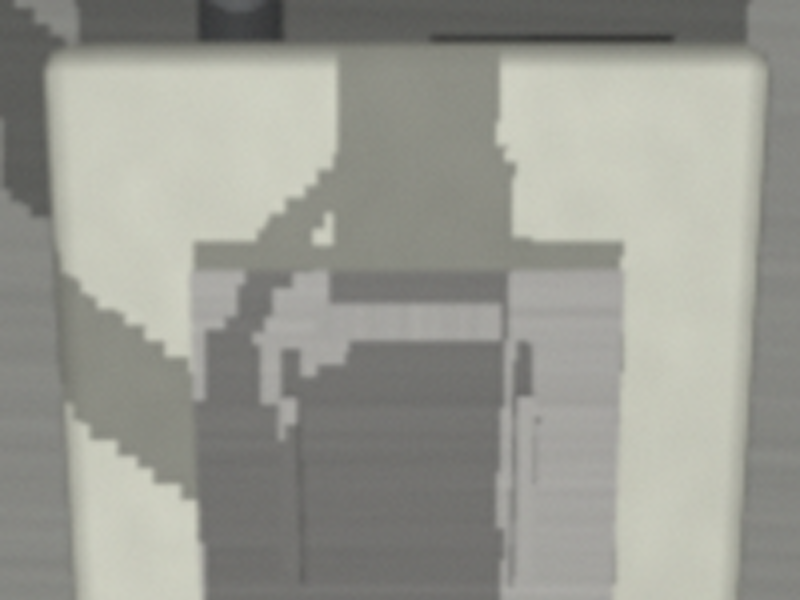

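View pics/c5.png

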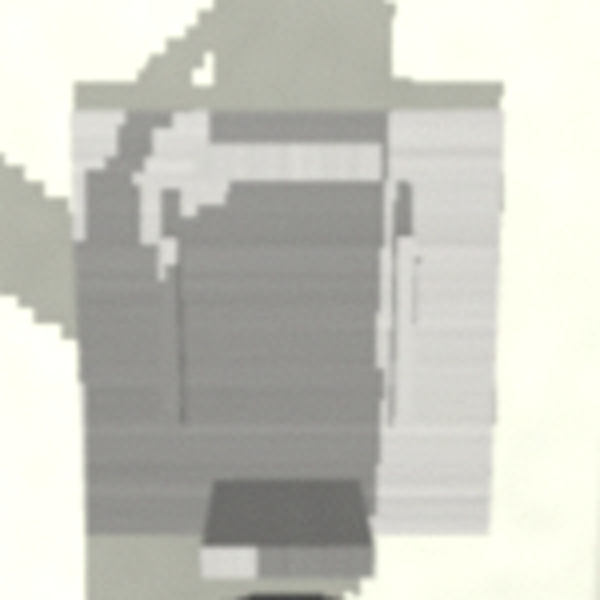

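```bash
cat > fit.py <<'E'
from h import *
from scipy.optimize import least_squares
def c(v,o): return o+(v+.5)/4-.5
# (nest xyz, axis(0 col,1 row), value in c5 crop)
F=[((-.0385,.005,.06),1,143),((-.0325,.005,.06),1,181),((.0325,0,.06),1,545),((.0385,0,.06),1,577),
((.0325,.016,.06),0,371),((.0325,-.016,.06),0,203),((.0385,.016,.06),0,373),((.0385,-.016,.06),0,202),((-.0355,.016,.06),0,384),
((.0,.0225,.005),0,393),((.0,-.0225,.005),0,181)]
if __name__=="__main__":
    s=ctrl.snapshot("wrist")
    def f(p):
        R=Rn.from_euler("z",p[2]).as_matrix(); r=[]
        for X,a,v in F:
            q=proj(s,R@np.array(X)+[p[0],p[1],.045])[0]
            r.append(q[a]-c(v,250 if a==0 else 90))
        return np.array(r)
    k=least_squares(f,[.538,-.089,.04],loss="soft_l1",x_scale=[.01,.01,.1]); print(k.x.round(4),np.degrees(k.x[2])); print(f(k.x).round(2))
    p=k.x; i=cv2.cvtColor(s["image"],cv2.COLOR_RGB2BGR)
    i=cv2.resize(i[50:250,220:420],(800,800),interpolation=cv2.INTER_CUBIC)
    R=Rn.from_euler("z",p[2]).as_matrix()
    def poly(pts,col):
        q=proj(s,[R@np.array(X)+[p[0],p[1],0] for X in pts]); q=((q-[220,50]+.5)*4).astype(int)
        cv2.polylines(i,[q.reshape(-1,1,2)],True,col,1)
    for a,b in((-.0385,-.0325),(.0325,.0385)): poly([(a,-.016,.105),(b,-.016,.105),(b,.016,.105),(a,.016,.105)],(0,0,255))
    poly([(-.0325,-.0225,.045),(.0325,-.0225,.045),(.0325,.0225,.045),(-.0325,.0225,.045)],(0,255,0))
    poly([(-.09,-.075,.04),(.16,-.075,.04),(.16,.075,.04),(-.09,.075,.04)],(255,0,0))
    cv2.imwrite("pics/f1.png",cv2.resize(i,(600,600)))
E
python3 fit.py
```

```text
[ 0.539  -0.0897  0.0361] 2.0701816942949955
[ 0.29 -0.19  0.03 -0.11  0.81 -0.64  0.11 -0.34 -0.14  0.24  0.08]
```

View pics/f1.png

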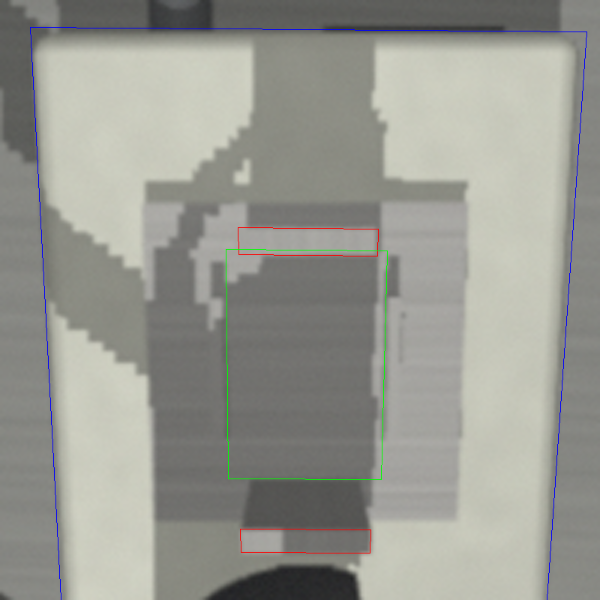

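The fit overlays the nest walls well: nest at (0.539, -0.090), turned about 2.1°. Going back to the block to take it by its long sides.

Call:
carry_out --moves "0.0876 0.02 0.04 0 0 0 0.026;0.0876 0.04 0.085 0 0 0 0.026;0.0876 0.06 0.13 0 0 0 0.026;0.0876 0.08 0.17 0 0 0 0.026;0.0876 0.087 0.193 0 0 0 0.026;0.0876 0.087 0.193 0.02 0 0 0.026;0.0876 0.087 0.193 0.06 0 0 0.026;0.0876 0.087 0.193 0.1 0 0 0.026;0.0876 0.087 0.193 0.13 0 0 0.026;0.0876 0.087 0.193 0.155 0 0 0.026;0.0876 0.087 0.193 0.175 0 0 0.026;0.0876 0.087 0.193 0.19 0 0 0.026;0.0876 0.087 0.193 0.2 0 0 0.026;0.0876 0.087 0.193 0.207 0 0 0.026;0.0876 0.087 0.193 0.21 0 0 0.026;0.0876 0.087 0.193 0.21 0 0 0.026"

```text
clock: 12.1
tool_pos: [0.4804, 0.0997, 0.1977]
orientation: [-180.0, 0.0, -179.1]
force: [0.6, 0.4, -0.5]
opening: 0.088
```

```bash
python3 - <<'E'
from h import *
o=ctrl.get_obs();print(o["tool_pos"],o["orientation"],o["force"])
s=ctrl.snapshot("scene"); save(s,"s5.png")
a=cv2.imread("pics/s5.png");i1=cv2.resize(a[200:320,240:360],(400,400))
s=ctrl.snapshot("wrist"); save(s,"w5.png");b=cv2.imread("pics/w5.png")
cv2.imwrite("pics/s5c.png",np.hstack([i1,cv2.resize(b[180:480],(400,400))]))
E
```

```text
[0.48040287 0.09970179 0.19773841] [-1.79998799e+02  4.32954601e-03 -1.79092562e+02] [ 0.58263368  0.38271387 -0.51913438]
```

View pics/s5c.png

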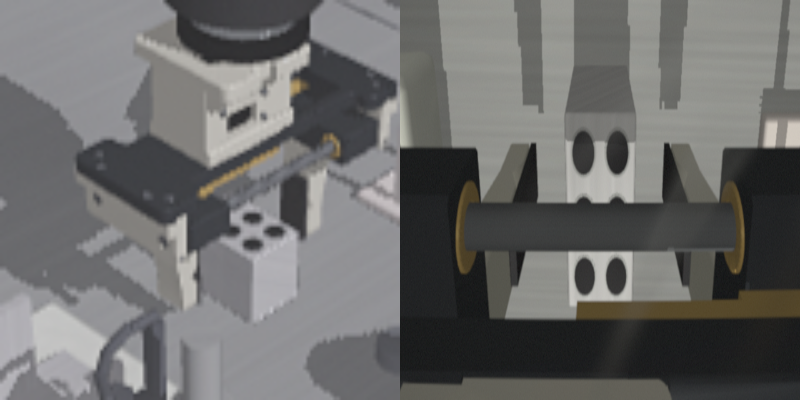

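The block sits centred between the fingers. Gripping and lifting.

Call:
carry_out --moves "0.025 0 0 0 0 0 0;0.025 0 0 0 0 0 0;0.025 0 0 0 0 0 0;0.025 0 0 0 0 0 0;0.025 0 0 0 0 0 0;0.025 0 0 0 0 0 0;0.025 0 0 0 0 0 0;0.025 0 0 0 0 0 0;0.025 0 0 -0.01 0 0 0;0.025 0 0 -0.035 0 0 0;0.025 0 0 -0.065 0 0 0;0.025 0 0 -0.095 0 0 0;0.025 0 0 -0.12 0 0 0;0.025 0 0 -0.13 0 0 0;0.025 0 0 -0.13 0 0 0"

```text
clock: 13.7
tool_pos: [0.4803, 0.0997, 0.3289]
orientation: [179.9, 0.1, -179.1]
force: [0.4, 0.4, -3.4]
opening: 0.04
```

```bash
python3 - <<'E'
from h import *
o=ctrl.get_obs();print(o["tool_pos"],o["orientation"],o["force"],o["opening"])
s=ctrl.snapshot("wrist"); save(s,"w6.png"); b=s["image"]
w=wells(s,250,390,200,480,amin=150,amax=2500);print(w.round(1))
z=o["tool_pos"][2]-.159-.038+.05
for p in w: print(onz(s,p[:2],z).round(4))
E
```

```text
[0.48034039 0.09969994 0.32891932] [ 1.79907830e+02  1.28353676e-01 -1.79099369e+02] [ 0.38259208  0.37785244 -3.36346334] 0.040002315409601384
[[ 292.3  295.   794.5]
 [ 347.1  295.2  810.8]
 [ 320.6  331.8 1891.7]
 [ 304.8  371.1  554.8]
 [ 294.4  387.9  599.5]
 [ 345.   387.9  601. ]]
[0.4626 0.0901 0.1819]
[0.4623 0.1093 0.1819]
[0.4768 0.1003 0.1819]
[0.4934 0.0946 0.1819]
[0.5008 0.0908 0.1819]
[0.5005 0.1099 0.1819]
```

View pics/w6.png

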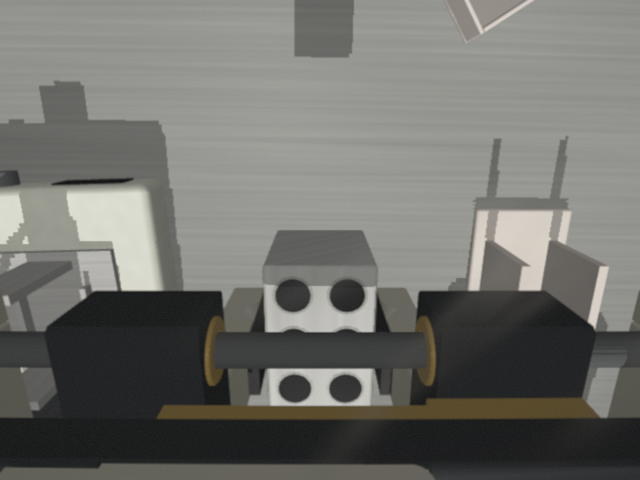

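Call:
carry_out --moves "0.025 -0.01 -0.03 0 0 0 0;0.025 -0.02 -0.07 0 0 0 0;0.025 -0.032 -0.11 0 0 0 -0.01;0.025 -0.043 -0.15 0 0 0 -0.021;0.025 -0.052 -0.18 0 0 0 -0.021;0.025 -0.055 -0.191 0 0 0 -0.021;0.025 -0.055 -0.191 0.01 0 0 -0.021;0.025 -0.055 -0.191 0.02 0 0 -0.021;0.025 -0.055 -0.191 0.02 0 0 -0.021;0.025 -0.055 -0.191 0.02 0 0 -0.021"

```text
clock: 14.75
tool_pos: [0.538, -0.0895, 0.307]
orientation: [-180.0, -0.1, -177.8]
force: [-0.3, 0.4, -2.8]
opening: 0.0396
```

```bash
python3 - <<'E'
from h import *
o=ctrl.get_obs();print(o["tool_pos"],o["orientation"],o["force"],o["opening"])
s=ctrl.snapshot("scene"); save(s,"s7.png")
a=cv2.imread("pics/s7.png");cv2.imwrite("pics/s7c.png",cv2.resize(a[220:380,160:360],(750,600),interpolation=cv2.INTER_CUBIC))
s=ctrl.snapshot("wrist"); save(s,"w7.png")
E
```

```text
[ 0.53800659 -0.08952654  0.30695725] [-1.79988610e+02 -8.96482761e-02 -1.77811699e+02] [-0.27222024  0.42123129 -2.76166609] 0.03962033461350776
```

View pics/s7c.png

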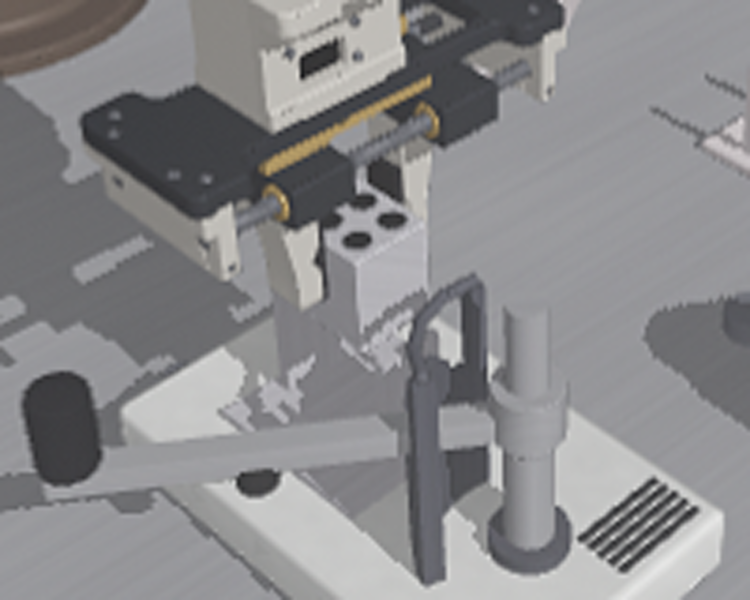

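View pics/w7.png

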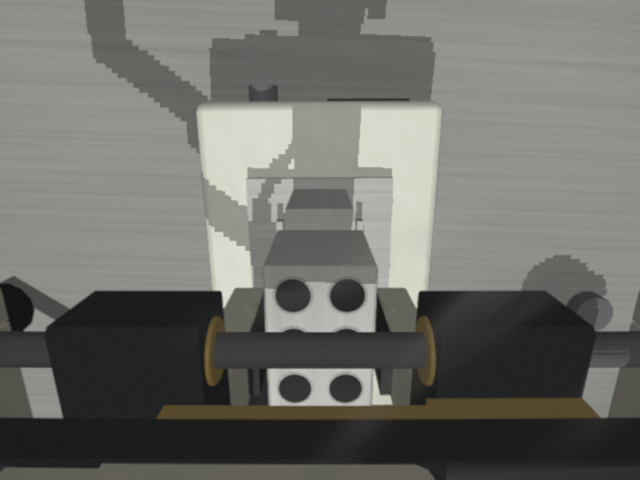

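The block is lined up laterally with the near wall (columns 285–354, centre 320). Lowering with force checks.

Call:
carry_out --moves "0.025 0 0 0.004 0 0 0;0.025 0 0 0.008 0 0 0;0.025 0 0 0.012 0 0 0;0.025 0 0 0.016 0 0 0;0.025 0 0 0.02 0 0 0;0.025 0 0 0.02 0 0 0"

```text
clock: 15.45
tool_pos: [0.5381, -0.0905, 0.2869]
orientation: [-180.0, -0.1, -177.9]
force: [-0.3, 0.3, -3.1]
opening: 0.0397
```

```bash
python3 - <<'E'
from h import *
o=ctrl.get_obs();print(o["tool_pos"],o["orientation"],o["force"],o["moment"])
s=ctrl.snapshot("wrist"); save(s,"w8.png")
a=cv2.imread("pics/w8.png");cv2.imwrite("pics/w8c.png",cv2.resize(a[150:350,220:420],(600,600),interpolation=cv2.INTER_CUBIC))
E
```

```text
[ 0.53806406 -0.09051356  0.28690324] [-1.79996833e+02 -7.18289932e-02 -1.77906762e+02] [-0.30225597  0.34140764 -3.11785862] [ 0.0540519  -0.1803126   0.01229187]
```

View pics/w8c.png

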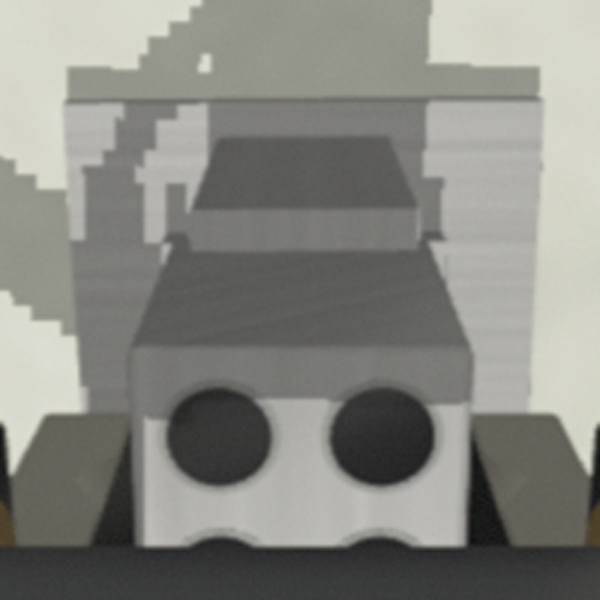

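The block is between the end walls with no contact force. Continuing down.

Call:
carry_out --moves "0.025 0 0 0.005 0 0 0;0.025 0 0 0.01 0 0 0;0.025 0 0 0.015 0 0 0;0.025 0 0 0.02 0 0 0;0.025 0 0 0.025 0 0 0;0.025 0 0 0.03 0 0 0;0.025 0 0 0.03 0 0 0"

```text
clock: 16.2
tool_pos: [0.538, -0.0905, 0.2568]
orientation: [-180.0, -0.1, -177.9]
force: [0.2, -0.9, -3.4]
opening: 0.0399
```

Call:
carry_out --moves "0.025 0 0 0.003 0 0 0;0.025 0 0 0.006 0 0 0;0.025 0 0 0.009 0 0 0;0.025 0 0 0.011 0 0 0;0.025 0 0 0.012 0 0 0;0.025 0 0 0.012 0 0 0"

```text
clock: 16.8
tool_pos: [0.5383, -0.0904, 0.2455]
orientation: [-180.0, -0.0, -177.9]
force: [0.4, 1.3, -3.0]
opening: 0.0396
```

Call:
carry_out --moves "0.025 0 0 0.001 0 0 0;0.025 0 0 0.002 0 0 0;0.025 0 0 0.0025 0 0 0;0.025 0 0 0.003 0 0 0;0.025 0 0 0.003 0 0 0"

```text
clock: 17.3
tool_pos: [0.5383, -0.0904, 0.2427]
orientation: [-180.0, 0.0, -177.9]
force: [0.1, 0.0, -1.6]
opening: 0.0395
```

Call:
carry_out --moves "0.025 0 0 0.0005 0 0 0;0.025 0 0 0.001 0 0 0;0.025 0 0 0.0015 0 0 0;0.025 0 0 0.0015 0 0 0"

```text
clock: 17.7
tool_pos: [0.5383, -0.0904, 0.2426]
orientation: [-180.0, 0.0, -177.9]
force: [-5.9, 1.7, 13.1]
opening: 0.0402
```

Seated: about 13 N of upward force at the expected height. Releasing and rising.

Call:
carry_out --moves "0.05 0 0 0 0 0 0;0.065 0 0 0 0 0 0;0.065 0 0 0 0 0 0;0.065 0 0 0 0 0 0;0.065 0 0 0 0 0 0;0.065 0 0 -0.01 0 0 0;0.065 0 0 -0.03 0 0 0;0.065 0 0 -0.06 0 0 0;0.065 0 0 -0.1 0 0 0;0.065 0 0 -0.14 0 0 0;0.065 -0.02 0 -0.165 0 0 0;0.065 -0.037 0 -0.165 0 0 0;0.065 -0.037 0 -0.165 0 0 0;0.065 -0.037 0 -0.165 0 0 0"

```text
clock: 19.1
tool_pos: [0.575, -0.0891, 0.4062]
orientation: [180.0, -0.0, -177.9]
force: [0.7, 0.2, -1.1]
opening: 0.0648
```

```bash
python3 - <<'E'
from h import *
o=ctrl.get_obs();print(o["tool_pos"],o["orientation"],o["force"],o["opening"])
s=ctrl.snapshot("wrist"); save(s,"w9.png")
w=wells(s,270,380,100,230); print(w.round(1)); P=np.array([onz(s,p[:2],.095) for p in w]);print(P.round(4),P.mean(0))
for r in ctrl.mark_of(s,"knob")[:1]: print(r,onz(s,r["at"][::-1],.138))
for z in (.119,.138,.157):
  for x,y in((.5458,-.2364),): print(proj(s,[x,y,z]))
s2=ctrl.snapshot("top"); 
for r in ctrl.mark_of(s2,"knob")[:1]: print(r,onz(s2,r["at"][::-1],.138))
E
```

```text
[ 0.57501441 -0.08911541  0.40615165] [ 1.79994108e+02 -3.98744107e-02 -1.77903368e+02] [ 0.66104588  0.17868977 -1.05652001] 0.06483950321369208
[[306.5 154.6 189. ]
 [333.  154.5 188.4]
 [332.8 181.  195.1]
 [306.8 181.1 189.3]
 [332.5 206.6 192.9]
 [307.2 206.9 178.8]]
[[ 0.5206 -0.1007  0.095 ]
 [ 0.5198 -0.0816  0.095 ]
 [ 0.5388 -0.0809  0.095 ]
 [ 0.5396 -0.1     0.095 ]
 [ 0.5579 -0.0803  0.095 ]
 [ 0.5588 -0.0991  0.095 ]] [ 0.53926487 -0.09044955  0.095     ]
{'at': [199.3, 91.3], 'confidence': 0.58} [ 0.5502903  -0.23585058  0.138     ]
[[105.04862895 187.69579077]]
[[ 89.57261872 192.27841839]]
[[ 71.71070958 197.57520527]]
{'at': [169.9, 379.7], 'confidence': 0.34} [ 0.63494931 -0.084342    0.138     ]
```

View pics/w9.png

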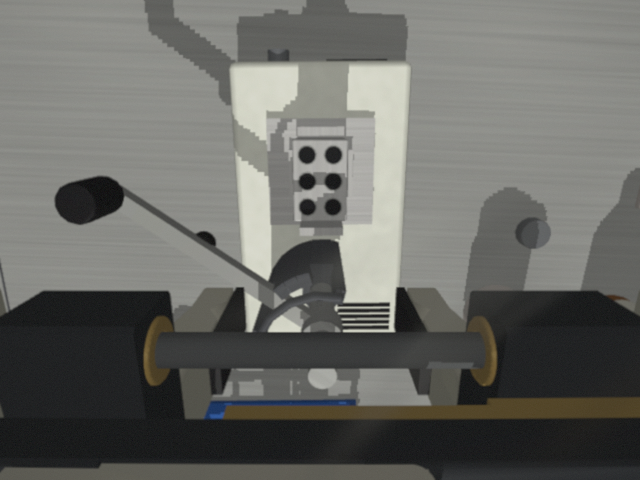

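The block is seated at (0.5393, -0.0904), and the nest fit gave (0.539, -0.0897). The lever is still parked, with its knob at about (0.551, -0.236). Moving to the knob with the tool x axis along the arm.

Call:
carry_out --moves "0.07 0.03 -0.146 0 0 0 -0.956;0.07 0.03 -0.146 0 0 0 -0.956;0.07 0.03 -0.146 0 0 0 -0.956;0.07 0.03 -0.146 0 0 0 -0.956;0.07 0.03 -0.146 0 0 0 -0.956;0.07 0.03 -0.146 0 0 0 -0.956;0.07 0.03 -0.146 0 0 0 -0.956;0.07 0.03 -0.146 0 0 0 -0.956;0.07 0.03 -0.146 0.02 0 0 -0.956;0.07 0.03 -0.146 0.04 0 0 -0.956;0.07 0.03 -0.146 0.05 0 0 -0.956;0.07 0.03 -0.146 0.05 0 0 -0.956"

```text
clock: 20.5
tool_pos: [0.5502, -0.2359, 0.3547]
orientation: [179.8, -0.1, -123.2]
force: [0.2, 0.3, -0.6]
opening: 0.0698
```

```bash
python3 - <<'E'
from h import *
o=ctrl.get_obs();print(o["tool_pos"],o["orientation"],o["force"],o["opening"],o["joint_pos"])
s=ctrl.snapshot("wrist"); save(s,"w10.png")
for r in ctrl.mark_of(s,"knob")[:1]: print(r,onz(s,r["at"][::-1],.138))
E
```

```text
[ 0.55021143 -0.23592099  0.35472185] [ 1.79846224e+02 -7.06602951e-02 -1.23208245e+02] [ 0.2285988   0.27432879 -0.62019004] 0.06980447389244614 [-4.52686243e+00  1.55825348e+01 -1.32520848e+01 -1.34626213e-02
 -6.13342012e+01 -2.86750016e+01]
{'at': [271.5, 322.6], 'confidence': 0.7} [ 0.54832928 -0.23633098  0.138     ]
```

View pics/w10.png

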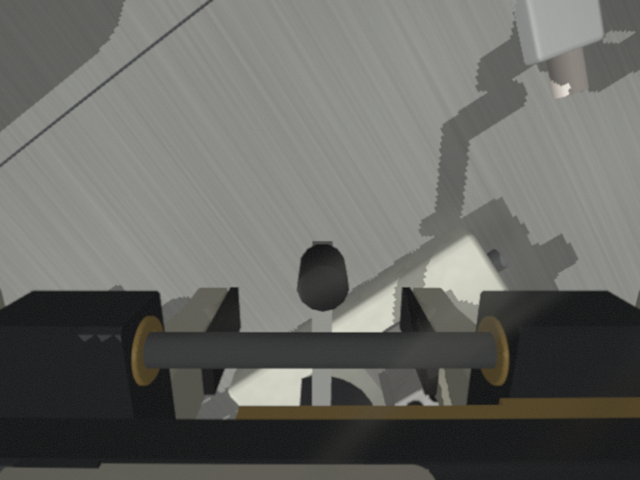

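The knob is centred at column 322 between the fingers, with the arm along the tool x axis. Descending and gripping.

Call:
carry_out --moves "0.07 0 0 0.015 0 0 0;0.07 0 0 0.03 0 0 0;0.07 0 0 0.042 0 0 0;0.07 0 0 0.05 0 0 0;0.07 0 0 0.055 0 0 0;0.07 0 0 0.055 0 0 0;0.015 0 0 0.055 0 0 0;0.015 0 0 0.055 0 0 0;0.015 0 0 0.055 0 0 0;0.015 0 0 0.055 0 0 0;0.015 0 0 0.055 0 0 0;0.015 0 0 0.055 0 0 0;0.015 0 0 0.055 0 0 0;0.015 0 0 0.055 0 0 0"

```text
clock: 22.0
tool_pos: [0.5506, -0.2361, 0.3012]
orientation: [180.0, -0.0, -123.1]
force: [-0.9, 0.2, 1.9]
opening: 0.0255
```

```bash
python3 - <<'E'
from h import *
o=ctrl.get_obs();print(o["tool_pos"],o["orientation"],o["force"],o["opening"])
s=ctrl.snapshot("scene"); save(s,"s11.png")
a=cv2.imread("pics/s11.png");cv2.imwrite("pics/s11c.png",cv2.resize(a[220:400,120:345],(750,600),interpolation=cv2.INTER_CUBIC))
E
```

```text
[ 0.5506309  -0.23609266  0.30121071] [ 1.79995987e+02 -4.62478280e-03 -1.23115521e+02] [-0.91311084  0.16309336  1.8610924 ] 0.025526036124192002
```

View pics/s11c.png

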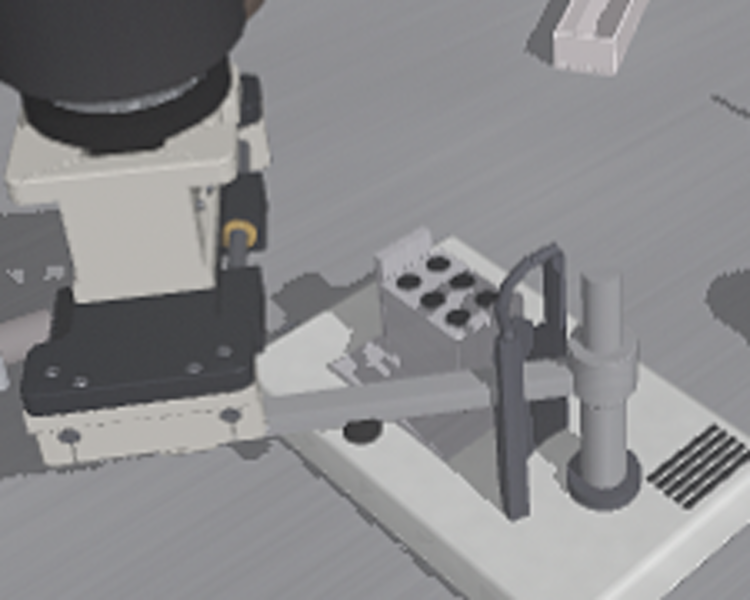

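The knob is gripped at 25.5 mm. Lifting the lever 23 mm.

Call:
carry_out --moves "0.015 0 0 -0.004 0 0 0;0.015 0 0 -0.01 0 0 0;0.015 0 0 -0.016 0 0 0;0.015 0 0 -0.021 0 0 0;0.015 0 0 -0.023 0 0 0;0.015 0 0 -0.023 0 0 0"

```text
clock: 22.65
tool_pos: [0.5507, -0.2362, 0.3247]
orientation: [-180.0, 0.0, -123.1]
force: [0.7, -0.3, -2.7]
opening: 0.0253
```

```bash
python3 - <<'E'
from h import *
o=ctrl.get_obs();print(o["tool_pos"],o["orientation"],o["force"],o["moment"],o["opening"])
s=ctrl.snapshot("scene"); save(s,"s12.png")
a=cv2.imread("pics/s12.png");cv2.imwrite("pics/s12c.png",cv2.resize(a[220:400,120:345],(750,600),interpolation=cv2.INTER_CUBIC))
E
```

```text
[ 0.55065936 -0.2361682   0.32466928] [-1.79966318e+02  1.03640467e-02 -1.23116280e+02] [ 0.73023203 -0.26797077 -2.7089691 ] [0.01291692 0.02421559 0.04315648] 0.025276622351388396
```

View pics/s12c.png

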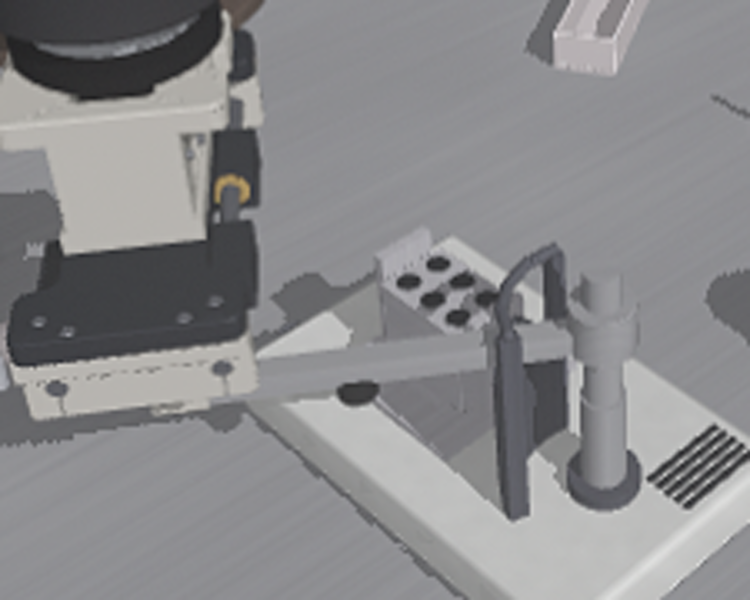

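The collar has risen on the post and the force shows the lever's weight. Swinging along the arc.

Call:
carry_out --moves "0.015 -0.0006 0.0144 0 0 0 0.08;0.015 -0.0023 0.0287 0 0 0 0.16;0.015 -0.0052 0.0428 0 0 0 0.24;0.015 -0.0091 0.0566 0 0 0 0.32;0.015 -0.0142 0.0701 0 0 0 0.4;0.015 -0.0203 0.0831 0 0 0 0.48;0.015 -0.0203 0.0831 0 0 0 0.48"

```text
clock: 23.4
tool_pos: [0.4913, -0.1729, 0.3242]
orientation: [180.0, -0.0, -150.7]
force: [-0.8, -1.9, -2.4]
opening: 0.0251
```

Call:
carry_out --moves "0.015 -0.0006 0.0144 0 0 0 0.08;0.015 -0.0023 0.0287 0 0 0 0.16;0.015 -0.0052 0.0428 0 0 0 0.24;0.015 -0.0091 0.0566 0 0 0 0.32;0.015 -0.0142 0.0701 0 0 0 0.4;0.015 -0.0203 0.0831 0 0 0 0.48;0.015 -0.0203 0.0831 0 0 0 0.48"

```text
clock: 24.1
tool_pos: [0.4687, -0.0908, 0.3239]
orientation: [-180.0, -0.1, -178.1]
force: [-2.7, -1.0, -2.5]
opening: 0.0253
```

```bash
python3 - <<'E'
from h import *
o=ctrl.get_obs();print(o["tool_pos"],o["orientation"],o["force"],o["moment"],o["opening"])
s=ctrl.snapshot("scene"); save(s,"s13.png")
a=cv2.imread("pics/s13.png");cv2.imwrite("pics/s13c.png",cv2.resize(a[220:400,120:345],(750,600),interpolation=cv2.INTER_CUBIC))
E
```

```text
[ 0.46867562 -0.09076961  0.32393163] [-1.79998847e+02 -8.76884003e-02 -1.78086435e+02] [-2.72471976 -0.95719409 -2.50214132] [-0.34147092  0.89264028 -0.16911764] 0.0253471348639758
```

View pics/s13c.png

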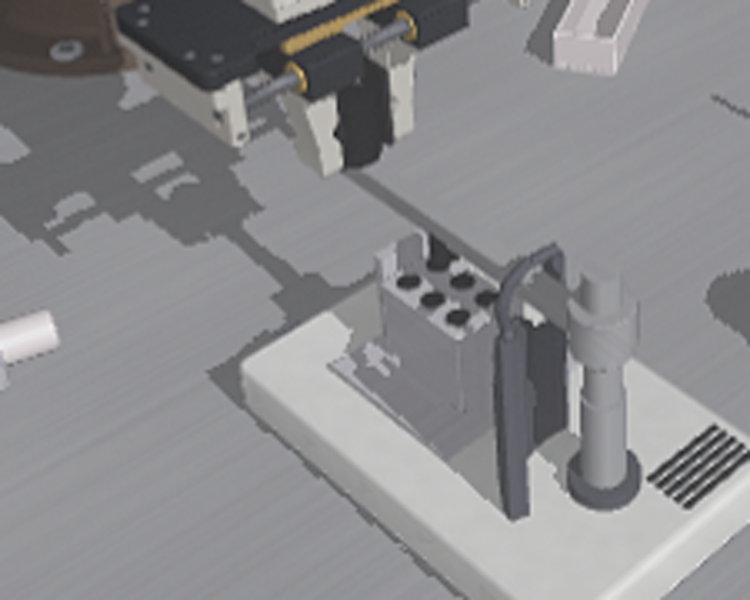

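The lever is over the block. Lowering it gently with a 1 mm correction.

Call:
carry_out --moves "0.015 0 -0.001 0 0 0 0;0.015 0 -0.001 0.003 0 0 0;0.015 0 -0.001 0.006 0 0 0;0.015 0 -0.001 0.009 0 0 0;0.015 0 -0.001 0.012 0 0 0;0.015 0 -0.001 0.012 0 0 0"

```text
clock: 24.75
tool_pos: [0.4688, -0.0926, 0.3114]
orientation: [-180.0, -0.1, -178.1]
force: [-5.2, 0.0, -3.6]
opening: 0.0253
```

It is already 5 mm below the ridge top without resistance, so it is in the notch. Continuing down.

Call:
carry_out --moves "0.015 0 0 0.003 0 0 0;0.015 0 0 0.006 0 0 0;0.015 0 0 0.009 0 0 0;0.015 0 0 0.01 0 0 0;0.015 0 0 0.01 0 0 0"

```text
clock: 25.25
tool_pos: [0.4688, -0.0925, 0.3018]
orientation: [-180.0, -0.1, -178.1]
force: [-4.9, -0.4, -3.4]
opening: 0.025
```

Call:
carry_out --moves "0.04 0 0 0 0 0 0;0.06 0 0 0 0 0 0;0.06 0 0 0 0 0 0;0.06 0 0 0 0 0 0;0.06 0 0 -0.02 0 0 0;0.06 0 0 -0.05 0 0 0;0.06 0 0 -0.09 0 0 0;0.06 0 0 -0.12 0 0 0;0.06 0 0 -0.12 0 0 0;0.06 0 0 -0.12 0 0 0"

```text
clock: 26.25
tool_pos: [0.4692, -0.0923, 0.4229]
orientation: [180.0, 0.1, -178.1]
force: [-0.6, 0.4, 0.2]
opening: 0.0599
```

```bash
python3 - <<'E'
from h import *
o=ctrl.get_obs();print(o["tool_pos"],o["orientation"],o["force"],o["opening"])
s=ctrl.snapshot("scene"); save(s,"s14.png")
for r in ctrl.mark_of(s,"knob")[:1]: print(r,onz(s,r["at"][::-1],.138))
print("pred", proj(s,[.4687,-.0926,.138]))
a=cv2.imread("pics/s14.png");cv2.imwrite("pics/s14c.png",cv2.resize(a[220:400,120:345],(750,600),interpolation=cv2.INTER_CUBIC))
s=ctrl.snapshot("top"); save(s,"t14.png")
for l in ("media_bottle","jar","beaker","tip_box","trough","flask","cap"):
  for r in ctrl.mark_of(s,l)[:1]: print(l,r["at"])
E
```

```text
[ 0.46916989 -0.09225384  0.42285316] [ 1.79966618e+02  1.35244347e-01 -1.78119996e+02] [-0.60844864  0.3730824   0.15124143] 0.059885909514721176
{'at': [268.8, 226.6], 'confidence': 0.75} [ 0.47008705 -0.09321773  0.138     ]
pred [[226.42437649 268.29888424]]
media_bottle [164.1, 265.4]
jar [168.0, 305.2]
beaker [166.6, 233.5]
tip_box [266.1, 164.7]
trough [265.8, 160.4]
flask [295.0, 444.6]
```

View pics/s14c.png

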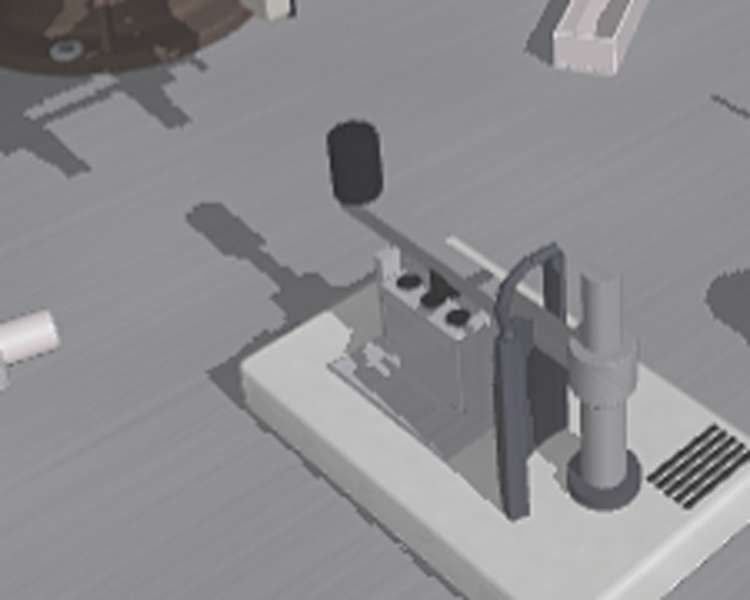

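View pics/t14.png

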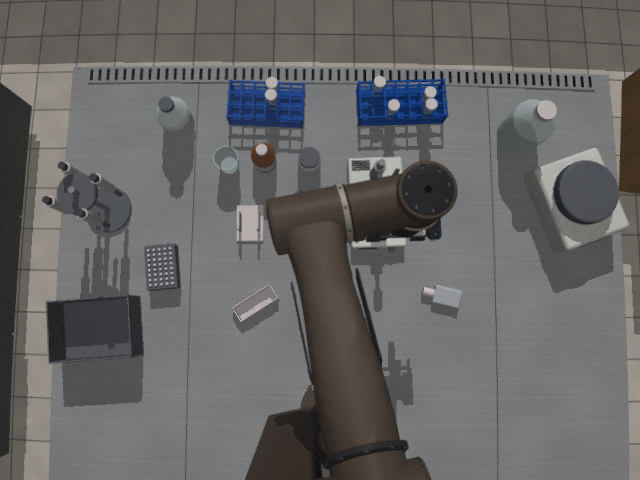

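The lever is fully down: its collar is as low as when parked. The knob is at (0.470, -0.093), the foot is over the block, and the robot is clear. Handing in.

```bash
python3 - <<'E'
from h import *
print(ctrl.close_job()); print(ctrl.get_obs()["clock"])
E
```

```text
the job is handed in; nothing more can be done
None
the job is handed in; nothing more can be done
```

The block is flat in the mixer's nest and the clamp lever is down in the far notch over it. I handed the job in at about 26 s of the 67 s allowed, and no verdict was reported.

**What I did:** I took the block from the dock by its ends and stood it on the bench. I took it again by its long sides and lowered it into the nest until it touched the floor, then released it. After that I gripped the knob, lifted it 23 mm, swung it along the arc and lowered it into the far notch. Then I let go and moved clear.

**Last checks:**
- **Block:** after I let go, the wrist camera put it within about 1 mm of the fitted nest centre and aligned to about 1°. I didn't measure it again after the lever came down, but the scene picture shows it seated.
- **Lever:** the knob was at about (0.470, -0.093), within 1–2 mm of where the far notch should put it. The lever's collar sat as low on its post as when parked.
- **Robot:** the gripper was about 120 mm above the knob, with near-zero force.
- **Bystanders:** all looked unmoved in the last top view, except the cap, which the arm hid.

**Checks that failed or disagreed:**
- In the last top view the network missed the cap and mistook the tip box for the trough; the trough was plainly in its place in the picture.
- An earlier top-view knob reading was wrong, but with low confidence, so I ignored it.
- The cameras differed by 1–3 mm on the block in the dock and on the nest, so I corrected the wrist camera against the block while it was gripped.

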